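# Roll the keyed shaft key-up and hold it under the sprung clamp

### The job

Roll the aluminium shaft along the two rails of its stand, without lifting it off them, until the steel key in it points straight up beneath the foot of the clamp. Then press down on the clamp's round palm pad until the foot sits on the key with its spring squeezed about 6 mm, half of its travel, and finish while still holding it there; leave the other things on the bench alone.

Things in the scene. Friction and masses are not known exactly. Their poses are not given: they have to be found in the camera images.
- stand: blue base plate 180 x 260 x 8 mm, fixed. Origin on the bench surface; x along the rails (away from the robot when unturned), y across, z up. Two steel rails 170 mm long, 16 wide, at y = -80 and +80, tops 24 mm above the bench, with 10 mm high end stops at x = -80 and +80. Two posts 114 mm tall at x = -24 and +24, y = 125 carry the clamp arm
- shaft: plain aluminium shaft, 36 mm diameter, 190 long, about 0.55 kg, lying loose across both rails. Origin on its axis at mid length, 42 mm above the bench. y runs along it, roughly with the stand's y; a 22 mm diameter stub, 28 long, sticks out of its -y end. z points out through the key: z straight up means key up. It rolls freely and stays where it is left
- key_top (a point): middle of the outer face of the key: a dark steel bar 50 mm long (y = 20 to 70 on the shaft), 10 wide, 4 proud of the shaft, this face 22 mm from its axis (64 above the bench with the key up). It starts facing the stand's +x, about 10 degrees below level: rolling the shaft 31 mm towards the stand's -x (100 degrees) turns it up, under the foot
- palm_pad (a point): centre of the upper face of the clamp's black round palm pad, 44 mm diameter, straight above the foot, at x = -10, y = 45 of the stand; 111 mm above the bench when up. Press it straight down; it springs back when let go. The grey arm below it is 12 mm thick (94 to 106 above the bench), 38 wide, and reaches over the shaft from the posts to y = 30
- foot_face (a point): centre of the flat underside of the clamp's sprung steel foot (44 mm along the stand's x by 24 mm along y), 76 mm above the bench when the arm is up, so 12 mm above an upright key
- clamp_arm (a joint): how far the clamp arm is pressed down from its raised rest, 0 to 0.028 m; return spring about 4 N at the top, rising 0.2 N per mm. About 0.012 m brings the foot onto an upright key, about 0.018 m squeezes the foot spring by 6 mm
- foot (a joint): how far the foot's own spring is squeezed (the foot pushed up towards the arm), 0 relaxed to 0.012 m solid, 0.8 N per mm
- spare_key: bystander: loose steel key 50 x 10 x 10 mm lying on the base plate between the rails, under the plain part of the shaft
- oil_bottle: bystander: small white oil bottle, 48 mm diameter and 115 mm tall, standing beside the stand on its +y side
- brush: bystander: brush lying beside the stand on its -y side
- wrench: bystander: wrench lying beyond the stand
- bush: bystander: flanged brass bush, 60 mm diameter and 40 mm tall, beyond the stand
- offcut: bystander: steel bar offcut, 32 mm diameter, 60 mm tall, standing to the robot's left
- tool_block: bystander: dark lathe tool holder block with a tool bit on it, to the robot's right
Not all that is in view belongs to the job. Of the things shaped like the shaft, the aluminium one is meant.

How it is judged:
On the way, in this order (a step that is already met when the one before it is completed fails the run):
1. the shaft lies on the rails with its key up beneath the raised foot (angle between shaft's own z axis and vertical below 0.26 rad and x of key_top in the frame of foot_face between -0.02 and 0.02 m and value of joint clamp_arm below 0.006 m), for 0.2 s.
2. the clamp is pressed until its foot spring is squeezed about 6 mm on the key (value of joint foot between 0.0035 and 0.0085 m and contact force between foot and shaft above 1.5 N), for 0.3 s.
At the end, for the whole second after the job is handed in: The robot is still pressing the clamp: foot spring squeezed 3.5 to 8.5 mm with the foot resting on the key, arm down 13.5 to 22.5 mm, key within 0.2 rad of straight up and its middle within 20 mm of the foot's middle, shaft across both rails (within 0.2 rad) and still (all of step 2 and value of joint clamp_arm between 0.0135 and 0.0225 m and contact force between any of the fingers, the arm and clamp_arm above 3 N and angle between shaft's own z axis and vertical below 0.2 rad and x of key_top in the frame of foot_face between -0.02 and 0.02 m and y of key_top in the frame of foot_face between -0.022 and 0.022 m and angle between the y axis of shaft and the y axis of stand, either way round below 0.2 rad and linear speed of shaft below 0.02 m/s); the arm keeps its last pose, push and grip.
It fails at once if the shaft is lifted off or falls off the rails (z of shaft in the frame of stand above 0.056 m or z of shaft in the frame of stand below 0.034 m).
It fails at once if a bystander is disturbed (distance of any of spare_key, oil_bottle, brush, wrench, bush, offcut, tool_block from where it was at the start of the episode above 0.03 m).
It also fails if it takes over 45 s, if anything falls off the work surface, if the arm or the gripper's body presses on something with over 40 N, if the wrist force passes 120 N, or if a joint passes its speed limit or range.

### The arm

A 7-joint arm with a two-finger parallel gripper is mounted at the origin on the work surface. World frame = base frame: x ahead of the robot, y to its left, z up, the work surface at z = 0. Lengths are in m, angles in rad, forces in N, time in s.
With the tool pointing down it reaches from about 0.4 to 0.85 m from the base axis. Payload 4.5 kg.
Tool frame: the origin (TCP) lies on the centre line of the jaws, within the pads' length; the fingertips stand r.tips_ahead ahead of it and the grasp point (between the pads) is the TCP (r.tips_ahead is the distance from the TCP to the fingertips, in m); z points along the fingers, y is the direction in which the jaws open and shut (so a half turn about z gives the same grasp; the last joint's range is limited). The gripper opens to 88 mm and grips with 3 to 60 N. Pads are 18 mm wide; open, the fingers measure 123 mm over their backs; the gripper's body (75 mm by 187 mm) begins 45 mm behind the grasp point.
Start: joints at [1.346, 0.689, -0.195, 1.565, 0.157, 0.902, -0.215], TCP at [0.16, -0.604, 0.258] pointing down, gripper open.
Joint ranges: [-3.01, 3.01], [-0.46, 2.08], [-1.47, 1.51], [0.13, 2.56], [-1, 4.14], [0.04, 2.09], [-2.66, 2.66]. Speed limits (rad/s): [2.57, 2.57, 3.14, 3.14, 3.14, 3.14, 3.14].

### API

Orientations are given as a unit quaternion [x, y, z, w].
In Python, from plant import r gives the robot as it stands.
- The arm moves only by the shell command python3 -m inch 'ROWS' [FORCE]. ROWS is JSON, a list of rows, each a list of 5 numbers: the shift along the world's x, y, z in units of 25 mm (1.0 is 25 mm), then the turn about the world's z in units of 6 degrees (1.0 is 6 degrees), then the finger opening in mm, from 0 to 88.1. A call has 1 to 5 rows; each row shifts and turns the commanded pose from where the row before left it; what a row does not reach is not made up. A row lasts 1/10 s, in which the tool goes at most 50 mm and 8.59 degrees, less where a joint would pass 70% of its speed; a pose out of reach is approached as far as the arm can. A call is refused whole if a number of a shift passes 1 or a number of a turn 1, either way. A call with a gripper value outside its range is refused whole. The fingers move at their own pace and stop on an object; FORCE is the grip in N (left out, the last holds). Time passes only in rows, so rows that do not move let the fingers close. It gives the time, the measured TCP pose, the force and the opening at its end, in the units of the state.
- r.get_state(): the state, without advancing time (a new reading comes with each control period).
- r.snapshot(name): name is "scene" or "side" or "wrist"; returns a dict with "pixels" (400x640x3 uint8, red, green, blue), "range_z" (400x640 float32, m along the optical axis (not along the pixel's ray), 0 where there is no reading), "K" (3x3 intrinsics, pixels), "position" and "attitude" of the camera in the world. Camera axes: x right, y up, looking along -z (the intrinsics and any distortion apply to the point x, -y, -z); pixel columns grow to the right and rows downward; lengths in m; the calibration is good to about 2 mm. The wrist camera is an equidistant fisheye: a pixel r from the principal point sees the ray r / f radians off the axis. A picture is of the moment at which its call begins.
- r.finish_job(): hands the job in, once; it reports no verdict.
The state is a dict: "clock": time; "q": joint angles; "qd": joint speeds; "joint_torque": joint torques, N m; "tool_pos": TCP position; "eef_rot": TCP orientation; "contact_force": force on the tool from outside, world axes, zero at the start; "moment": the same for the moment, N m; "opening": opening from 0.0 (shut) to 1.0 (fully open).
Only numpy, scipy, OpenCV 4.12 (cv2) and the standard library are available. Lean on these libraries where they do the work, as an engineer would, in place of code of your own. Each camera call takes 0.05 s, during which the arm holds its last target. There are 200 camera calls.

## Working session

There is one attempt and no reset: what is moved stays moved. The work goes in short steps, Python scripts to look and compute and a shell command to move; the robot and the scene stay as the last step left them, time stands still between calls to the robot, and variables do not carry over. Pictures are saved under pics/ and viewed, about 8 in all and at most 12, crops included, and the job is handed in when it is done.

```bash
ls; mkdir -p pics
cat > h.py <<'E'
import numpy as np, cv2
from scipy.spatial.transform import Rotation as R
from plant import r
def snap(n):
    s=r.snapshot(n); np.savez('%s.npz'%n,**{k:np.array(s[k]) for k in s}); return s
def rot(s):
    a=np.array(s['attitude'],float)
    return a if a.shape==(3,3) else R.from_quat(a).as_matrix()
def cloud(s):
    K=np.array(s['K']);d=np.array(s['range_z']);v,u=np.mgrid[:d.shape[0],:d.shape[1]]
    P=np.stack([(u-K[0,2])/K[0,0]*d,-(v-K[1,2])/K[1,1]*d,-d],-1)
    return P@rot(s).T+np.array(s['position'])
def proj(s,p):
    K=np.array(s['K']);c=(np.array(p)-np.array(s['position']))@rot(s)
    return np.stack([K[0,2]+K[0,0]*c[...,0]/-c[...,2],K[1,2]-K[1,1]*c[...,1]/-c[...,2]],-1)
def save(img,n): cv2.imwrite('pics/'+n,cv2.cvtColor(np.ascontiguousarray(img),cv2.COLOR_RGB2BGR))
E
python3 - <<'E'
from h import *
a=snap('scene');b=snap('side')
print(r.tips_ahead,r.get_state())
for s in(a,b): print(s['position'],s['attitude'],s['K'],[k for k in s])
save(a['pixels'],'scene.png');save(b['pixels'],'side.png')
E
```

```text
pics
0.019 {'clock': 0.1, 'q': array([ 1.34581212,  0.68990468, -0.19452504,  1.56620162,  0.1573246 ,
        0.90248339, -0.2151013 ]), 'qd': array([ 3.44275836e-04, -3.16361554e-03,  2.56965257e-04, -3.29162279e-03,
       -1.20526490e-05, -1.30906918e-04, -4.10665812e-04]), 'joint_torque': array([-3.32703494e-03, -5.28506148e+01, -1.27169397e+00, -1.53838152e+01,
       -5.26340038e-02,  1.97085916e-03,  3.56701514e-05]), 'tool_pos': array([ 0.15976855, -0.60370387,  0.25699772]), 'eef_rot': array([ 9.91634429e-01,  1.29075621e-01, -1.66930422e-04, -7.84257479e-04]), 'contact_force': array([ 0.79464279,  1.21589278, -1.03603127]), 'moment': array([-0.0510609 , -0.03098332,  0.02035969]), 'opening': 0.9999353424039078}
[1.33291504 0.31463461 1.18438606] [0.18726824 0.27572027 0.77750905 0.53328099] [[427.30857423   0.         323.31497539]
 [  0.         427.30857423 203.39046223]
 [  0.           0.           1.        ]] ['pixels', 'range_z', 'K', 'position', 'attitude']
[0.24554546 1.13789311 0.79188959] [-0.06578324  0.48849825  0.8646417  -0.09714295] [[478.93765194   0.         322.32789051]
 [  0.         478.93765194 201.68780578]
 [  0.           0.           1.        ]] ['pixels', 'range_z', 'K', 'position', 'attitude']
```

View pics/scene.png

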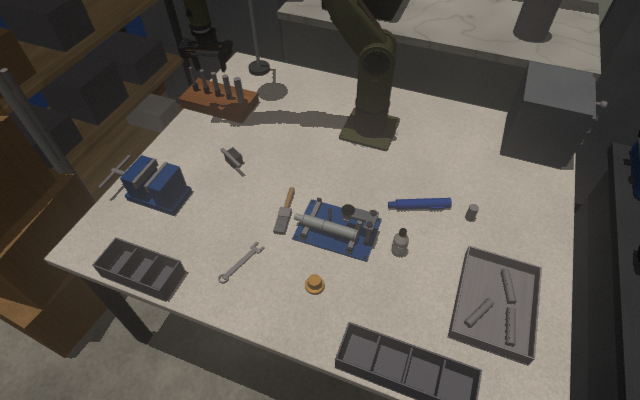

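View pics/side.png

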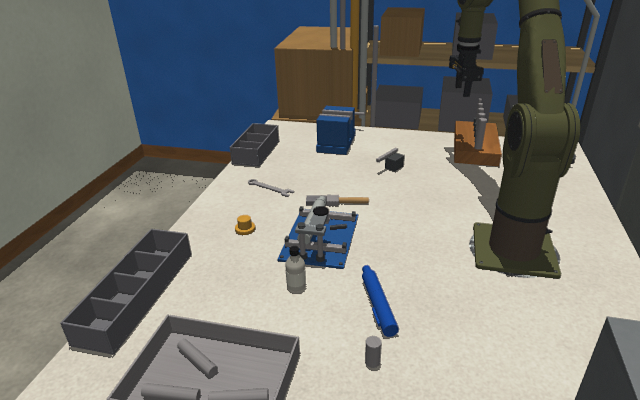

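The scene view shows the aluminium shaft on the blue stand at about (325,228), with the clamp pad at (348,211). Other things that could be taken for the shaft are the blue bar at (420,204) and the grey bars in the tray at (508,285), (479,312) and (510,325). The side view shows the stand at (320,235). I choose the one lying on the stand's rails, and I'll check it in a crop.

```bash
cat > m.py <<'E'
from h import *
allp=[];pts={}
for n in('scene','side'):
    s=dict(np.load(n+'.npz'));P=cloud(s);h=cv2.cvtColor(s['pixels'],cv2.COLOR_RGB2HSV)
    blue=(h[...,0]>100)&(h[...,0]<125)&(h[...,1]>140)
    near=np.linalg.norm(P[...,:2]-P[228,335,:2] if n=='scene' else P[...,:2]-pts['c'],axis=-1)<0.2
    if n=='scene': pts['c']=P[228,335,:2]
    m=blue&near&(abs(P[...,2]-.008)<.006)
    rc=cv2.minAreaRect(P[m][:,:2].astype(np.float32)*1000);print(n,m.sum(),rc,P[m][:,2].mean())
    st=near&(P[...,2]>.015)
    pts[n]=np.c_[P[st],s['pixels'][st]]
    pad=near&(abs(P[...,2]-.111)<.006)&(s['pixels'].max(-1)<60)
    print('pad',pad.sum(),P[pad].mean(0),cv2.minAreaRect(P[pad][:,:2].astype(np.float32)*1000))
    if n=='scene':
      save(cv2.resize(s['pixels'][170:280,270:430],None,fx=5,fy=5,interpolation=cv2.INTER_CUBIC),'c1.png')
    else: save(cv2.resize(s['pixels'][185:285,260:380],None,fx=5,fy=5,interpolation=cv2.INTER_CUBIC),'c2.png')
np.savez('pts.npz',a=pts['scene'],b=pts['side'])
E
python3 m.py
```

```text
scene 0 ((0.0, 0.0), (0.0, 0.0), 0.0) nan
pad 106 [0.52227509 0.08145849 0.11052488] ((541.4597778320312, 109.68087768554688), (115.62586212158203, 41.02077102661133), 55.81552505493164)
side 1335 ((527.1102294921875, 55.854270935058594), (179.13282775878906, 254.95693969726562), 1.2390121221542358) 0.008902038831872655
pad 144 [0.51713823 0.10299301 0.11118634] ((522.49951171875, 113.96018981933594), (113.00700378417969, 62.43274688720703), 89.14820098876953)m.py:9: RuntimeWarning: Mean of empty slice.
  rc=cv2.minAreaRect(P[m][:,:2].astype(np.float32)*1000);print(n,m.sum(),rc,P[m][:,2].mean())
  ret = ret.dtype.type(ret / rcount)
```

Run:
```python
from h import *
for n in('scene','side'):
    s=dict(np.load(n+'.npz'));P=cloud(s);p=s['pixels'].astype(int)
    near=np.linalg.norm(P[...,:2]-[.527,.056],axis=-1)<0.2
    m=near&(p[...,2]>1.6*p[...,0])&(p[...,2]>p[...,1]*1.2)&(P[...,2]<.014)
    m=cv2.morphologyEx(m.astype(np.uint8),cv2.MORPH_OPEN,np.ones((2,2)))>0
    Q=P[m];print(n,m.sum(),Q[:,2].mean(),cv2.minAreaRect(Q[:,:2].astype(np.float32)*1000))
    # pad: blob at z~.111 near expected
    e=np.array([.517,.101]);k=(np.linalg.norm(P[...,:2]-e,axis=-1)<.035)&(P[...,2]>.1085)&(P[...,2]<.116)
    Q=P[k];print('pad',k.sum(),cv2.minEnclosingCircle(Q[:,:2].astype(np.float32)*1000),Q[:,2].mean())
    # shaft crest
    k=near&(P[...,2]>.052)&(P[...,2]<.063)&(P[...,1]<.07)&(P[...,1]>-.06)
    Q=P[k];print('shaft',k.sum(),cv2.fitLine(Q[:,:2].astype(np.float32),cv2.DIST_HUBER,0,.01,.01).ravel(),cv2.minAreaRect(Q[:,:2].astype(np.float32)*1000),Q[:,2].max())
```

```text
scene 1159 0.008755381694684991 ((895.2149658203125, 111.62889099121094), (926.8790283203125, 268.4500427246094), 8.729427337646484)
pad 85 ((518.2470092773438, 97.8893814086914), 31.344892501831055) 0.11097942389413784
shaft 259 [ 0.03234628 -0.99947673  0.56136817 -0.0033873 ] ((561.1054077148438, 4.995140075683594), (129.13893127441406, 32.688026428222656), 89.55534362792969) 0.06297568102683626
side 1396 0.013533290382080076 ((445.0971374511719, 545.7275390625), (207.53590393066406, 1232.417236328125), 9.064330101013184)
pad 110 ((516.5400390625, 96.5392074584961), 30.513437271118164) 0.11165727094999499
shaft 127 [ 0.09296678  0.9956692   0.55748487 -0.00498188] ((558.5023803710938, 4.607612609863281), (130.4942626953125, 31.043365478515625), 85.12136840820312) 0.0627514855682123
```

View pics/c1.png

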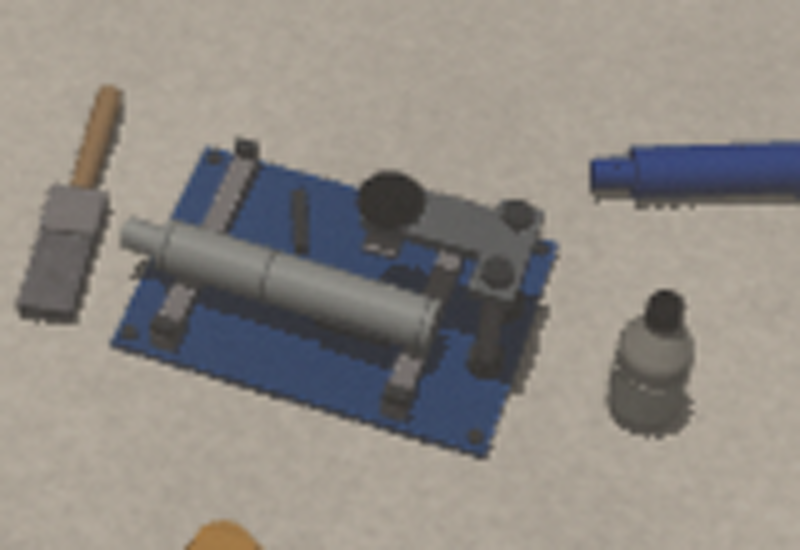

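View pics/c2.png

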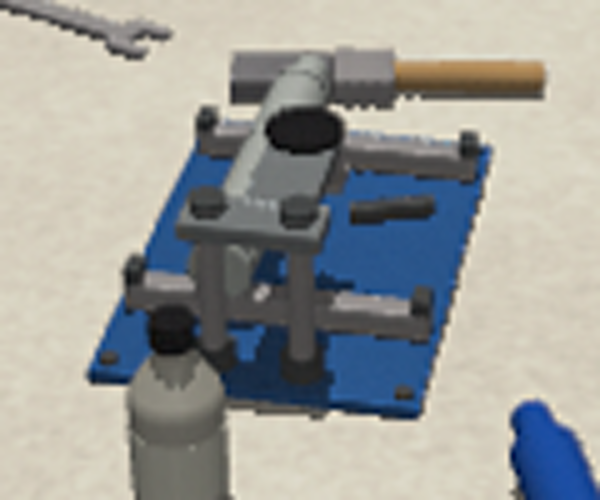

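The crops show one aluminium shaft with its stub at the left end, lying across both rails at scene crop (290,285). The clamp pad is at (392,200). The spare key at (300,220) lies on the plate. The blue bar at (640–800,175) is the decoy. Next I refine the stand, pad and shaft positions.

```bash
cat >> h.py <<'E'
def cast(s,uv,z):
    K=np.array(s['K']);uv=np.atleast_2d(np.array(uv,float))
    d=np.stack([(uv[:,0]-K[0,2])/K[0,0],-(uv[:,1]-K[1,2])/K[1,1],-np.ones(len(uv))],-1)@rot(s).T
    p=np.array(s['position']);return p+d*((z-p[2])/d[:,2])[:,None]
def crest(s,y0,y1,x0=.48,x1=.62):
    P=cloud(s).reshape(-1,3);k=(P[:,1]>y0)&(P[:,1]<y1)&(P[:,0]>x0)&(P[:,0]<x1)&(P[:,2]>.035)&(P[:,2]<.066)
    Q=P[k];# circle fit with fixed radius 18mm at axis height .042, x = a + b*(y-ym)
    from scipy.optimize import least_squares
    ym=(y0+y1)/2
    f=lambda t:np.hypot((Q[:,0]-t[0]-t[1]*(Q[:,1]-ym)),Q[:,2]-t[2])-.018
    o=least_squares(f,[Q[:,0].mean()-.005,0,.042],loss='soft_l1',f_scale=.001)
    return o.x,len(Q),np.median(abs(f(o.x)))
E
python3 - <<'E'
from h import *
s=dict(np.load('scene.npz'));b=dict(np.load('side.npz'))
C=cast(s,np.array([(210,148),(553,240),(487,458),(113,347)])/5+[270,170],.008)
print(C[:,:2].round(4),C[:,:2].mean(0))
for i in range(4):
    e=C[(i+1)%4]-C[i];print(np.hypot(*e[:2]),np.degrees(np.arctan2(e[1],e[0])))
C=cast(b,np.array([(200,115),(492,150),(420,410),(90,375)])/5+[260,185],.008);print(C[:,:2].mean(0),C[:,:2])
for n,d in(('scene',s),('side',b)):
    print(n,crest(d,-.035,.05))
    p=d['pixels'].astype(int);P=cloud(d)
    uv=proj(d,[.518,.099,.111]);v,u=np.mgrid[:400,:640]
    m=((p.max(-1)<48)&(np.hypot(u-uv[0],v-uv[1])<14)).astype(np.uint8)
    c=max(cv2.findContours(m,0,2)[0],key=cv2.contourArea)[:,0]
    W=cast(d,c,.111)[:,:2].astype(np.float32)*1000
    print('pad',uv,cv2.fitEllipse(W))
E
```

```text
[[ 0.446  -0.0757]
 [ 0.4372  0.1757]
 [ 0.6197  0.1855]
 [ 0.6274 -0.0714]] [0.53258817 0.05355494]
0.2514981010405341 91.99665032854263
0.18275540799851292 3.094244738313955
0.2570122673490087 -88.29770544296468
0.18141262219475496 -178.63818661883602
[0.52567048 0.05198414] [[ 0.62311573 -0.07940217]
 [ 0.43818222 -0.07638497]
 [ 0.43227333  0.17797689]
 [ 0.60911065  0.18574682]]
scene (array([0.55746147, 0.00878291, 0.04122128]), 271, np.float64(0.0016250713985204307))Traceback (most recent call last):
  File "<stdin>", line 13, in <module>
ValueError: max() iterable argument is empty
```

Stand at about (0.528, 0.054), turned about 2°. The shaft axis is at x≈0.5575 and the pad at about (0.516, 0.099). I'll straddle the shaft with the jaws along x at y≈0.018, clear of the arm and pad.

```bash
python3 -m inch '[[0.9,0.7,0,0.5,88],[0.9,0.7,0,0.5,88],[0.9,0.8,0,0.5,88],[0.9,0.8,0,0.5,88],[0.9,1,0,0.5,88]]'
python3 -m inch '[[0.8,1,0,0.5,88],[0.8,1,0,0.5,88],[0.8,1,0,0.5,88],[0.8,1,0,0.5,88],[0.8,1,0,0.5,88]]'
```

```text
clock: 0.6
tool_pos: [0.273, -0.5036, 0.2574]
eef_rot: [0.966, 0.258, -0.0, -0.0]
contact_force: [-0.3, -0.2, -0.7]
opening: 0.996
clock: 1.1
tool_pos: [0.3729, -0.378, 0.2575]
eef_rot: [0.924, 0.382, -0.0, -0.0]
contact_force: [0.9, -0.3, 0.0]
opening: 0.998
```

```bash
for i in 1 2; do python3 -m inch '[[0.5,1,0,0.5,88],[0.5,1,0,0.5,88],[0.5,1,0,0.5,88],[0.5,1,0,0.5,88],[0.5,1,0,0.5,88]]'; done
python3 -m inch '[[0.5,1,0,0.5,88],[0.5,1,0,0.5,88],[0.4,1,0,0.5,88],[0.4,1,0,0.5,88],[0.4,1,0,0.5,88]]'
```

```text
clock: 1.6
tool_pos: [0.4351, -0.2531, 0.2575]
eef_rot: [0.866, 0.5, -0.0, -0.0]
contact_force: [0.7, 0.0, -0.6]
opening: 0.999
clock: 2.1
tool_pos: [0.4976, -0.1282, 0.2575]
eef_rot: [0.794, 0.608, -0.0, -0.0]
contact_force: [1.9, -0.3, 0.8]
opening: 1.001
clock: 2.6
tool_pos: [0.5525, -0.0033, 0.2574]
eef_rot: [0.707, 0.707, -0.0, -0.0]
contact_force: [-0.5, 0.0, 1.2]
opening: 0.998
```

```bash
python3 -m inch '[[0.2,0.85,-0.9,0.3,88],[0,0,-1,0,88],[0,0,-1,0,88],[0,0,-1,0,88],[0,0,-1,0,88]]'; python3 -m inch '[[0,0,-1,0,88],[0,0,0,0,88]]'
python3 - <<'E'
from h import *
w=snap('wrist');a=snap('side')
i=np.hstack([w['pixels'][:, :],cv2.resize(a['pixels'][150:290,240:420],(514,400),interpolation=cv2.INTER_CUBIC)])
save(cv2.resize(i,(800,277)),'d1.png')
E
```

```text
clock: 3.1
tool_pos: [0.5572, 0.0169, 0.134]
eef_rot: [0.697, 0.717, -0.0, -0.0]
contact_force: [-0.1, -0.6, -0.2]
opening: 0.999
clock: 3.3
tool_pos: [0.5552, 0.0166, 0.1073]
eef_rot: [0.697, 0.717, -0.003, -0.002]
contact_force: [-1.3, 0.1, 0.3]
opening: 0.996
```

View pics/d1.png

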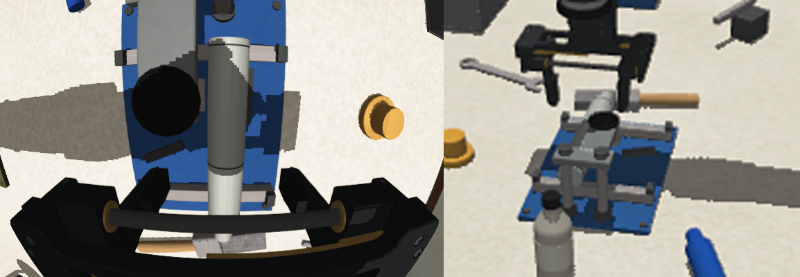

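The wrist view shows the shaft centred between the jaws (shaft at column 222, fingers at 150 and 290). The pad is to the left at (165,100), clear of the fingers. Lowering now.

```bash
python3 -m inch '[[0,0,-0.7,0,88],[0,0,-0.7,0,88],[0,0,-0.6,0,88],[0,0,0,0,88],[0,0,0,0,88]]'; python3 -m inch '[[0,0,0,0,70],[0,0,0,0,60],[0,0,0,0,50],[0,0,0,0,46],[0,0,0,0,44]]' 5
python3 -m inch '[[0,0,0,0,44],[0,0,0,0,44],[0,0,0,0,44]]'
```

```text
clock: 3.9
tool_pos: [0.5583, 0.0172, 0.0615]
eef_rot: [0.697, 0.717, 0.001, 0.001]
contact_force: [1.2, -0.7, -0.6]
opening: 0.995
clock: 4.4
tool_pos: [0.5575, 0.017, 0.0604]
eef_rot: [0.697, 0.717, 0.0, 0.0]
contact_force: [-0.5, -0.5, -0.9]
opening: 0.566
clock: 4.7
tool_pos: [0.5575, 0.0171, 0.0602]
eef_rot: [0.697, 0.717, 0.0, -0.0]
contact_force: [0.2, 0.3, 0.3]
opening: 0.496
```

```bash
python3 -m inch '[[0,0,-0.25,0,44],[0,0,-0.25,0,44],[0,0,0,0,44]]'
python3 - <<'E'
from h import *
for n in('scene','side'):
    s=snap(n); print(n,crest(s,-.07,-.02))
    save(cv2.resize(s['pixels'][170:280,270:430] if n=='scene' else s['pixels'][185:285,260:380],None,fx=5,fy=5,interpolation=cv2.INTER_CUBIC),'e_%s.png'%n)
E
```

```text
clock: 5.0
tool_pos: [0.5568, 0.0169, 0.0466]
eef_rot: [0.697, 0.717, -0.001, -0.001]
contact_force: [-0.0, -0.6, -1.0]
opening: 0.498
scene (array([0.55792332, 0.14002338, 0.04111669]), 101, np.float64(0.0013725400534168562))
side (array([ 0.55428067, -0.003574  ,  0.04374404]), 29, np.float64(0.0006542883126724117))
```

View pics/e_scene.png

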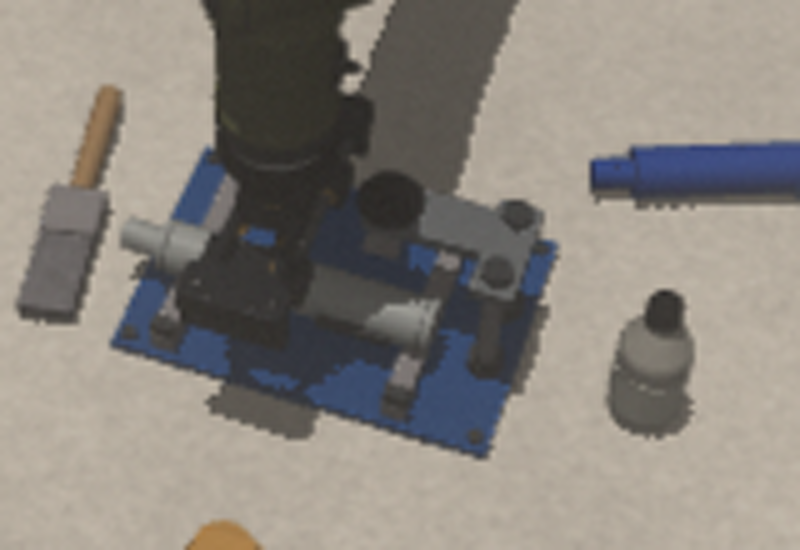

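The fingers straddle the shaft between the stub and the arm at crop (240,270). I'll take up the slack, then roll it 31 mm slowly towards -x.

```bash
python3 -m inch '[[0,0,0,0,39.5],[0,0,0,0,39.5],[-0.05,0,0,0,39.5],[-0.1,0,0,0,39.5],[-0.1,0,0,0,39.5]]'
python3 -m inch '[[-0.1,0,0,0,39.5],[-0.1,0,0,0,39.5],[-0.1,0,0,0,39.5],[-0.1,0,0,0,39.5],[-0.1,0,0,0,39.5]]'
python3 -m inch '[[-0.1,0,0,0,39.5],[-0.1,0,0,0,39.5],[-0.1,0,0,0,39.5],[-0.08,0,0,0,39.5],[-0.06,0,0,0,39.5]]'
python3 -m inch '[[-0.05,0,0,0,39.5],[-0.03,0,0,0,39.5],[-0.02,0,0,0,39.5],[0,0,0,0,39.5],[0,0,0,0,39.5]]'
python3 - <<'E'
from h import *
for n in('scene','side'):
    s=snap(n); print(n,crest(s,-.07,-.02,.45))
a=dict(np.load('scene.npz'))['pixels'][180:260,290:390];b=dict(np.load('side.npz'))['pixels'][185:265,280:380]
save(cv2.resize(np.hstack([a,b]),None,fx=4,fy=4,interpolation=cv2.INTER_CUBIC),'f.png')
E
```

```text
clock: 5.6
tool_pos: [0.5518, 0.0172, 0.0481]
eef_rot: [0.697, 0.717, 0.001, 0.0]
contact_force: [1.2, -1.1, 0.9]
opening: 0.446
clock: 6.1
tool_pos: [0.5385, 0.017, 0.0477]
eef_rot: [0.697, 0.717, 0.0, -0.0]
contact_force: [1.8, 0.0, 0.3]
opening: 0.449
clock: 6.6
tool_pos: [0.5272, 0.017, 0.0477]
eef_rot: [0.697, 0.717, -0.0, -0.0]
contact_force: [0.9, 0.0, -0.1]
opening: 0.45
clock: 7.1
tool_pos: [0.5251, 0.017, 0.0477]
eef_rot: [0.697, 0.717, -0.0, -0.0]
contact_force: [-0.5, -0.4, -0.1]
opening: 0.448
scene (array([0.52923299, 0.23024962, 0.04136926]), 91, np.float64(0.0019020558622613593))
side (array([0.52798055, 0.03492853, 0.04306948]), 41, np.float64(0.0017444549486778857))
```

View pics/f.png

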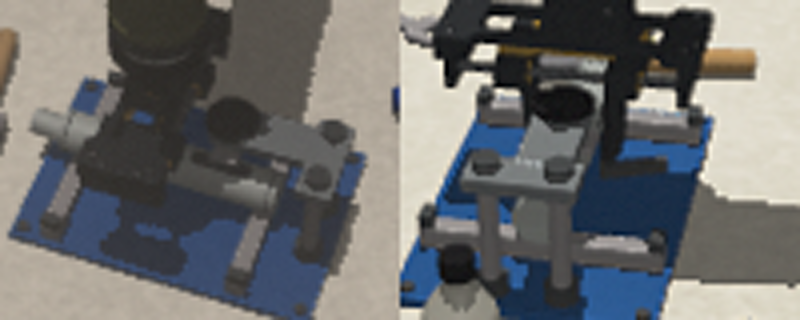

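The shaft has rolled under the foot and the key shows at left crop (220,165). I'll open, retreat upwards, and measure the key's angle with the wrist camera from the +x side.

```bash
python3 -m inch '[[0,0,0,0,50],[0,0,0,0,65],[0,0,0,0,88],[0,0,0,0,88],[0,0,0,0,88]]'
python3 -m inch '[[0,0,0.5,0,88],[0,0,1,0,88],[0,0,1,0,88],[0.5,0,1,0,88],[1,0,1,0,88]]'
python3 -m inch '[[1,0,0.5,0,88],[1,0,0,0,88],[0.5,0,0,0,88],[0,0,0,0,88],[0,0,0,0,88]]'
python3 - <<'E'
from h import *
s=snap('wrist');print(s['position'],rot(s).round(3),s['K'])
f=s['K'][0,0];K=s['K']
def fp(p):
    c=(np.array(p)-s['position'])@rot(s);c=c*[1,-1,-1];th=np.arctan2(np.hypot(c[0],c[1]),c[2]);ph=np.arctan2(c[1],c[0])
    return np.array([K[0,2]+f*th*np.cos(ph),K[1,2]+f*th*np.sin(ph)])
c=fp([.525,.099,.064]);print(c,fp([.525,.05,.06]))
u,v=c.astype(int);u0,v0=max(u-60,0),max(v-45,0)
print(u0,v0)
save(cv2.resize(s['pixels'][v0:v0+90,u0:u0+120],None,fx=6,fy=6,interpolation=cv2.INTER_CUBIC),'g.png')
for n in('scene','side'):
    q=snap(n); print(n,crest(q,-.035,.05,.46,.59))
E
```

```text
clock: 7.7
tool_pos: [0.5252, 0.0171, 0.0477]
eef_rot: [0.697, 0.717, -0.0, -0.0]
contact_force: [-0.5, 0.6, -0.4]
opening: 0.877
clock: 8.2
tool_pos: [0.5611, 0.0168, 0.1622]
eef_rot: [0.697, 0.718, -0.001, -0.001]
contact_force: [0.2, 0.1, -1.1]
opening: 0.997
clock: 8.7
tool_pos: [0.6243, 0.017, 0.173]
eef_rot: [0.697, 0.717, -0.0, -0.0]
contact_force: [-0.1, -0.4, -0.9]
opening: 1.0
[0.6218362  0.10094377 0.30112703] [[ 1.    -0.028 -0.009]
 [ 0.029  0.947  0.319]
 [-0.001 -0.32   0.948]] [[309.70691629   0.         323.31895751]
 [  0.         309.70691629 198.59839911]
 [  0.           0.           1.        ]]
[201.29020677 101.94175335] [205.40193471 160.77448273]
141 56
scene (array([0.52735506, 0.02583909, 0.04116548]), 181, np.float64(0.0015959493514348735))
side (array([ 0.52580032, -0.00695811,  0.04323264]), 57, np.float64(0.0007683655235935644))
```

View pics/g.png

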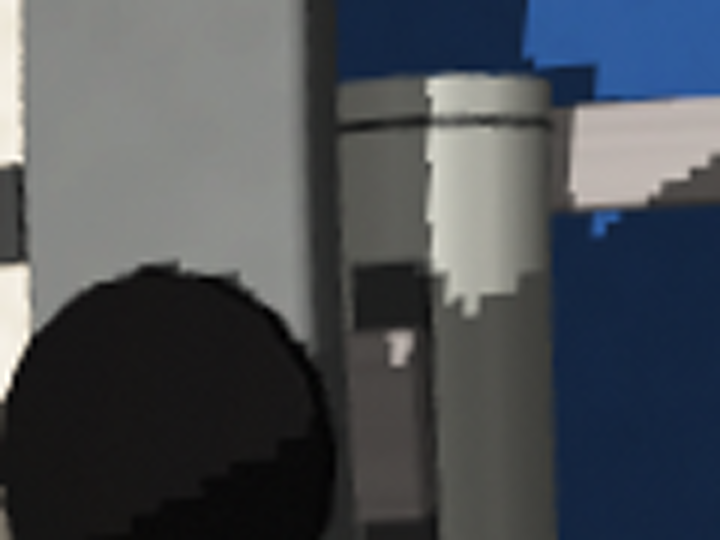

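The wrist view shows the dark key's free end at crop (390,295), with its +x edge at u≈432. The foot is below it at (385,420), and the shaft's silhouette is at u≈552. I'll work out the angle from these.

Run:
```python
from h import *
from scipy.optimize import brentq
s=dict(np.load('wrist.npz'));K=s['K'];f=K[0,0]
def ray(cu,cv_):
    d=np.array([141+cu/6-.42,56+cv_/6-.42])-K[:2,2];th=np.hypot(*d)/f;ph=np.arctan2(d[1],d[0])
    return rot(s)@np.array([np.sin(th)*np.cos(ph),-np.sin(th)*np.sin(ph),-np.cos(th)])
o=s['position']
def perp(cu,cv_,x0,psi):
    # work in shaft cross-section frame: along axis a
    a=np.array([-np.sin(psi),np.cos(psi),0]);e=np.array([np.cos(psi),np.sin(psi),0])
    d=ray(cu,cv_);p=o-np.array([x0,.0075,.042])
    return np.array([p@e,p[2]]),np.array([d@e,d[2]]),(p@a,d@a)
for psi in(0,.02,.035):
    def g(x0,uv):
        p,d,_=perp(*uv,x0,psi);return -(p[0]*d[1]-p[1]*d[0])/np.hypot(*d)
    xs=[]
    for uv in((552,180),(553,400),(554,500)):
        h=lambda x:abs(g(x,uv))-.018
        xs.append(brentq(h,.48,.532))
    x0=np.mean(xs);out=[]
    for x in(x0,.5265):
      for uv in((430,275),(433,300),(438,500)):
        p,d,al=perp(*uv,x,psi);A=d@d;B=p@d;C=p@p-.018**2;t=(-B-np.sqrt(B*B-A*C))/A;q=p+t*d
        out.append((round(np.degrees(np.arctan2(q[0],q[1]))-16.1,1),round(.0075+al[0]+t*al[1],4)))
    print(psi,np.round(xs,4),out)
```

```text
0 [0.5262 0.5261 0.5259] [(np.float64(5.0), np.float64(0.0989)), (np.float64(6.2), np.float64(0.0955)), (np.float64(6.0), np.float64(0.0681)), (np.float64(3.8), np.float64(0.0989)), (np.float64(5.0), np.float64(0.0955)), (np.float64(4.8), np.float64(0.0681))]
0.02 [0.5283 0.5276 0.5271] [(np.float64(5.8), np.float64(0.0988)), (np.float64(6.8), np.float64(0.0954)), (np.float64(5.0), np.float64(0.068)), (np.float64(9.3), np.float64(0.0988)), (np.float64(10.2), np.float64(0.0954)), (np.float64(8.4), np.float64(0.0679))]
0.035 [0.5298 0.5287 0.5279] [(np.float64(6.5), np.float64(0.0987)), (np.float64(7.3), np.float64(0.0953)), (np.float64(4.2), np.float64(0.0679)), (np.float64(13.4), np.float64(0.0987)), (np.float64(14.2), np.float64(0.0952)), (np.float64(11.1), np.float64(0.0677))]
```

Run:
```python
from h import *
s=dict(np.load('scene.npz'));b=dict(np.load('side.npz'));w=dict(np.load('wrist.npz'))
print('scene pad',cast(s,np.array([392,200])/5+[270,170]-.4,.111),'side pad',cast(b,np.array([305,130])/5+[260,185]-.4,.111))
K=w['K'];f=K[0,0]
def ray(cu,cv_):
    d=np.array([141+cu/6-.42,56+cv_/6-.42])-K[:2,2];th=np.hypot(*d)/f;ph=np.arctan2(d[1],d[0])
    return rot(w)@np.array([np.sin(th)*np.cos(ph),-np.sin(th)*np.sin(ph),-np.cos(th)])
def c(uv,z): d=ray(*uv);return (w['position']+d*((z-w['position'][2])/d[2])).round(4)
print('wrist pad top edge',c((165,265),.111),'l/r edges',c((3,450),.111),c((335,450),.111))
print('arm edges',c((26,150),.106),c((305,150),.106),'foot',c((385,330),.076),c((385,520),.076))
# auto: black circle in wrist
p=w['pixels'].astype(int);P=None
m=(p.max(-1)<40).astype(np.uint8);m[:, :138]=0;m[190:]=0;m[:,200:]=0
k=max(cv2.findContours(m,0,2)[0],key=cv2.contourArea)[:,0]
W=np.array([c(((u-141)*6+2.5,(v-56)*6+2.5),.111)[:2] for u,v in k]).astype(np.float32)*1000
print(cv2.fitEllipse(W),cv2.minEnclosingCircle(W))
```

```text
scene pad [[0.52071572 0.08132161 0.111     ]] side pad [[0.5156598  0.08213055 0.111     ]]
wrist pad top edge [0.5197 0.1023 0.111 ] l/r edges [0.4964 0.0827 0.111 ] [0.5401 0.0809 0.111 ]
arm edges [0.4981 0.1174 0.106 ] [0.5351 0.114  0.106 ] foot [0.5326 0.0924 0.076 ] [0.5317 0.068  0.076 ]
((518.6486206054688, 80.09219360351562), (42.38371276855469, 45.80173110961914), 92.72795104980469) ((519.8504028320312, 80.79835510253906), 24.122779846191406)
```

Pad centre is (0.5185, 0.081) from all three views. My earlier y from the plate was off by about 18 mm. The key is within about 6° of upright and the foot pressing flat on it will tend to right it, so I go on to the clamp.

```bash
python3 -m inch '[[-0.8,0.5,0,0,40],[-0.9,0.5,0,0,10],[-0.9,0.5,0,0,0],[-0.9,0.5,0,0,0],[-0.73,0.56,0,0,0]]' 20
python3 -m inch '[[0,0,0,0,0],[0,0,0,0,0],[0,0,-0.5,0,0],[0,0,-0.5,0,0],[0,0,-0.4,0,0]]'
python3 -m inch '[[0,0,0,0,0],[0,0,0,0,0],[0,0,0,0,0]]'
```

```text
clock: 9.35
tool_pos: [0.5173, 0.0811, 0.1729]
eef_rot: [0.697, 0.717, -0.001, -0.0]
contact_force: [-0.3, 0.4, -0.2]
opening: 0.568
clock: 9.85
tool_pos: [0.5194, 0.0802, 0.136]
eef_rot: [0.697, 0.717, -0.001, -0.0]
contact_force: [-0.1, -0.0, -0.5]
opening: 0.118
clock: 10.15
tool_pos: [0.5197, 0.0812, 0.1378]
eef_rot: [0.697, 0.717, 0.0, 0.0]
contact_force: [-0.1, -0.3, 0.4]
opening: 0.006
```

```bash
python3 -m inch '[[0,0,-0.15,0,0],[0,0,-0.15,0,0],[0,0,-0.1,0,0],[0,0,0,0,0],[0,0,0,0,0]]'
python3 -m inch '[[0,0,-0.1,0,0],[0,0,-0.1,0,0],[0,0,0,0,0],[0,0,0,0,0]]'
python3 -m inch '[[0,0,-0.1,0,0],[0,0,-0.05,0,0],[0,0,0,0,0],[0,0,0,0,0],[0,0,0,0,0]]'
```

```text
clock: 10.65
tool_pos: [0.5198, 0.0811, 0.128]
eef_rot: [0.697, 0.717, 0.0, 0.0]
contact_force: [-0.1, 0.1, 4.0]
opening: 0.006
clock: 11.05
tool_pos: [0.5198, 0.0811, 0.1228]
eef_rot: [0.697, 0.717, 0.0, 0.0]
contact_force: [1.0, 0.5, 5.6]
opening: 0.002
clock: 11.55
tool_pos: [0.5198, 0.0811, 0.1192]
eef_rot: [0.697, 0.717, 0.0, 0.0]
contact_force: [1.5, -0.2, 5.9]
opening: 0.005
```

```bash
for i in 1 2; do python3 -m inch '[[0,0,-0.05,0,0],[0,0,-0.05,0,0],[0,0,0,0,0],[0,0,0,0,0]]'; done; python3 -m inch '[[0,0,-0.05,0,0],[0,0,0,0,0],[0,0,0,0,0]]'
python3 - <<'E'
from h import *
import time
print(r.get_state()['contact_force'])
a=snap('scene');b=snap('side')
print(crest(a,-.06,.03,.46,.59),crest(b,-.06,.03,.46,.59))
save(cv2.resize(np.hstack([a['pixels'][180:260,290:390],b['pixels'][190:270,270:370]]),None,fx=4,fy=4,interpolation=cv2.INTER_CUBIC),'k.png')
E
```

```text
clock: 11.95
tool_pos: [0.5198, 0.0811, 0.117]
eef_rot: [0.697, 0.717, 0.0, 0.0]
contact_force: [-1.4, -1.6, 9.0]
opening: 0.007
clock: 12.35
tool_pos: [0.5198, 0.0811, 0.1147]
eef_rot: [0.697, 0.717, 0.0, 0.0]
contact_force: [0.2, -0.6, 11.6]
opening: 0.007
clock: 12.65
tool_pos: [0.5198, 0.0811, 0.1136]
eef_rot: [0.697, 0.717, 0.0, 0.0]
contact_force: [-0.2, -0.7, 11.9]
opening: 0.005
[-0.19430803 -0.7443654  11.85569986]
(array([0.52806583, 0.0102598 , 0.04099404]), 258, np.float64(0.001504460807110971)) (array([ 0.52608409, -0.00641245,  0.04359933]), 111, np.float64(0.0007903005881038615))
```

View pics/k.png

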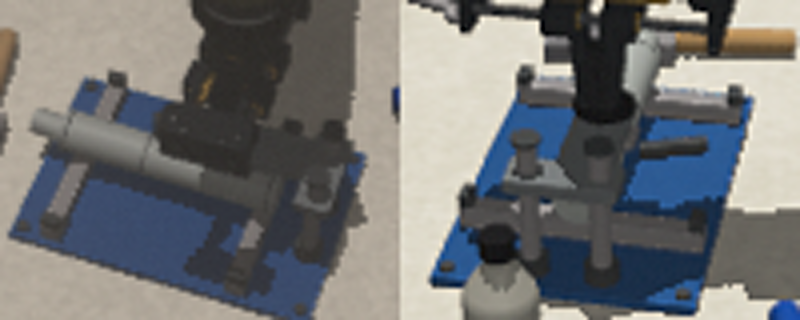

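The views show the closed fingers on the pad, the foot down on the shaft, and the shaft across both rails. Averaging the force to fix the squeeze.

```bash
for i in 1 2 3 4 5; do python3 -m inch '[[0,0,0,0,0]]' | egrep 'pos|force'; done; python3 -m inch '[[0,0,-0.04,0,0],[0,0,0,0,0]]'; for i in 1 2 3 4 5; do python3 -m inch '[[0,0,0,0,0]]' | egrep 'pos|force'; done
```

```text
tool_pos: [0.5198, 0.0811, 0.1136]
contact_force: [-1.2, -1.3, 12.4]
tool_pos: [0.5198, 0.0811, 0.1136]
contact_force: [-1.2, -0.4, 12.4]
tool_pos: [0.5198, 0.0811, 0.1136]
contact_force: [-0.5, -1.1, 12.1]
tool_pos: [0.5198, 0.0811, 0.1136]
contact_force: [-1.0, -0.6, 12.3]
tool_pos: [0.5197, 0.0811, 0.1136]
contact_force: [-1.6, -0.1, 12.3]
clock: 13.45
tool_pos: [0.5198, 0.0811, 0.1126]
eef_rot: [0.697, 0.717, 0.0, 0.0]
contact_force: [-1.0, -1.4, 13.2]
opening: 0.006
tool_pos: [0.5198, 0.0811, 0.1126]
contact_force: [-2.3, -0.3, 12.8]
tool_pos: [0.5198, 0.0811, 0.1127]
contact_force: [-1.8, -1.3, 13.2]
tool_pos: [0.5198, 0.0811, 0.1127]
contact_force: [-1.7, -0.1, 12.8]
tool_pos: [0.5197, 0.0811, 0.1127]
contact_force: [-2.0, -1.2, 13.4]
tool_pos: [0.5197, 0.0811, 0.1127]
contact_force: [-0.8, -0.8, 13.7]
```

Force gives a squeeze of about 7 mm and height gives about 5.3 mm, and both are inside the 3.5–8.5 mm band. Handing in while holding.

```bash
python3 -c "
from plant import r
s=r.get_state();print(s['clock'],s['tool_pos'],s['contact_force']);print(r.finish_job())"
```

```text
13.95 [0.51974539 0.08110304 0.11266641] [-0.75560271 -0.77193653 13.7314421 ]
the job is handed in; nothing more can be done
None
```

I rolled the aluminium shaft about 30 mm towards the stand's -x, between the open jaws and without lifting it. I then pressed the clamp's palm pad straight down with the closed fingertips and handed the job in at 13.95 s, still holding.

**Key:** From the wrist camera before pressing, the key stood about 4–7° from upright, against a limit of 11.5° (0.2 rad). Assuming a shaft about 2° off square gave up to 14° in one case. The key was about 11 mm from the foot's middle in x and about 7 mm in y. I could not see the key again once the clamp was down. The shaft's position had changed by less than 1 mm.

**Press:** The force on the pad was about 13.2 N. That implies a foot squeeze of about 7 mm, while the height of the fingers implies about 5.3 mm with the arm down about 17.3 mm. These two disagree by about 1.7 mm, but both lie within 3.5–8.5 mm.

**Pad position:** My first estimate, taken from the base plate, was about 18 mm off in y. I corrected it before pressing, and all three cameras then agreed.

**Other things on the bench:** I saw none disturbed in the pictures, but I did not measure their positions again at the end.

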